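# Return the blue-capped tube, hold the red-capped one tipped over the light

### The arm

A 6-joint arm with a two-finger parallel gripper is mounted at the origin on the work surface. World frame = base frame: x ahead of the robot, y to its left, z up, the work surface at z = 0. Lengths are in mm, angles in rad, forces in N, time in s.
With the tool pointing down it reaches from about 275 to 750 mm from the base axis. Payload 10.2 kg.
Tool frame: the origin (TCP) lies between the finger pads; the fingertips stand 22 mm ahead of it and the grasp point (between the pads) lies 3 mm ahead of it (ctrl.nose_length is the distance from the TCP to the fingertips, in mm); z points along the fingers, y is the line along which they close (so a half turn about z gives the same grasp; the last joint's range is limited). The gripper opens to 85 mm and grips with 20 to 120 N. Pads are 22 mm wide; open, the fingers measure 114 mm over their backs; the gripper's body (76 mm by 85 mm) begins 54 mm behind the grasp point. The pads swing forward as they close: fully open they stand 13 mm farther back than shut.
Start: joints at [-0.223, 0.313, 1.498, -0, 1.331, -0.223], TCP at [525.006, -0.014, 253.294] pointing down, gripper open.
Joint ranges: [-2.94, 2.94], [-0.97, 2.17], [0.19, 2.56], [-1.23, 4.37], [0.02, 3.11], [-2.88, 2.88]. Speed limits (rad/s): [2.39, 2.39, 3.01, 3.14, 3.14, 3.14].

### API

Orientations are given as a unit quaternion [w, x, y, z].
In Python, from rig import sense, imaging, ctrl gives the robot as it stands. The module is installed in compiled form; this text tells all that it offers.
- The arm moves only by the tool apply_moves, never from a script. Its argument "commands" is a list of rows, each a list of 5 numbers: the gripper command: -1 is fully open, 1 is shut, values between are in proportion, then the shift along the tool's x, y, z in mm, then the turn about the tool's z in degrees. A call has 1 to 20 rows; each row shifts and turns the commanded pose from where the row before left it, along the tool's axes as they then stand; what a row does not reach is not made up. A row lasts 1/8 s, in which the tool goes at most 62.5 mm and 10.7 degrees, less where a joint would pass 70% of its speed; a pose out of reach is approached as far as the arm can. A call is refused whole if a number of a shift passes 62.5 or a number of a turn 10.7, either way. A call with a gripper value outside its range is refused whole. The fingers move at their own pace and stop on an object; "newtons" is the grip in N (left out, the last holds). Time passes only in rows, so rows that do not move let the fingers close. It gives the time, the measured TCP pose, the force, the opening and the grip force at its end, in the units of the state.
- sense(): the state, without advancing time (a new reading comes with each control period).
- imaging.capture(name): name is "scene" or "side" or "wrist"; returns the picture (400x640x3 uint8, blue, green, red); there is no depth.
- imaging.calibration(name): a dict with "camera_matrix" (3x3 intrinsics, pixels), "world_to_cam" (4x4, takes a point from world to camera coordinates). Camera axes: x right, y up, looking along -z (the intrinsics and any distortion apply to the point x, -y, -z); pixel columns grow to the right and rows downward; lengths in mm; the calibration is good to about 2 mm. A picture is of the moment at which its call begins: read the wrist's pose just before it. calibration takes no time and is no camera call; for the wrist camera it gives the pose at the moment of the call.
- ctrl.finish_job(): hands the job in; it is judged then, once.
The state is a dict: "time_s": time; "joints": joint angles; "dq": joint speeds; "tau": joint torques, N m; "eef_pos": TCP position; "ee_rot": TCP orientation; "force": force on the tool from outside, world axes, zero at the start; "wrist_torque": the same for the moment, N m; "grip_width": opening from 0.0 (shut) to 1.0 (fully open); "grip_force": force on a finger pad.
Only numpy, scipy, OpenCV 4.12 (cv2) and the standard library are available. Lean on these libraries where they do the work, as an engineer would, in place of code of your own. Each camera call takes 0.05 s, during which the arm holds its last target. There are 200 camera calls.

### The job

The blue-capped tube has been inspected: take it out of the panel's socket, lower it (do not drop it) fully home into the empty rack hole marked by the blue collar, and let it go. Then draw the red-capped tube out of the rack, tip it over onto its side so that it lies about level, and finish while still holding it that way in the gripper, still, over the middle of the white panel and about 20 cm above the desk. Leave the white-capped tube in its hole, and do not shift the bottle, the mortar or the jar.

Things in the scene. Friction and masses are not known exactly. Their poses are not given: they have to be found in the camera images.
- blue_tube_mid (a point): centre (half-way up) of the blue-capped tube: a rigid, closed amber sample tube, cylinder 22 mm diameter (cap included, the cap is the top 24 mm) and 120 mm tall, about 45 g; z axis points along the tube to its cap. It starts upright in the panel's socket, its lower 40 mm in the socket and the upper 80 mm free above it; its centre is then 82 mm above the desk.
- red_tube_mid (a point): centre (half-way up) of the red-capped tube: same size and mass as the blue-capped one, z axis to its cap. It starts upright in one of the rack's three holes, its lower 48 mm in the hole and the upper 72 mm free above the rack; its centre is then 72 mm above the desk. A good grasp is about 30 mm above the centre.
- white_tube_mid (a point): centre (half-way up) of the white-capped tube: same size, upright in another rack hole; a bystander, leave it in place.
- home (a point): centre of the blue plastic collar's underside, on the mouth of the empty rack hole: collar 42 mm outer, 31 mm inner diameter, 3 mm thick, fixed on the rack's top face, 60 mm above the desk. The hole below it is 25 mm in diameter and 48 mm deep, its floor 12 mm above the desk, so a tube fully home there has its centre 72 mm above the desk and straight below/above this point. Which of the three holes it is varies.
- rack_top (a point): centre of the rack's top face, 60 mm above the desk: pale wooden block 70 mm (its x) by 200 mm (its y) by 60 mm high, fixed to the desk; three holes in a row along its y axis at -60, 0 and +60 mm.
- panel_mid (a point): centre of the top face of the white inspection light panel, 12 mm above the desk: flat square plate 170 by 170 by 12 mm, fixed to the desk. The black socket block stands on it, centred at +57 mm x, +57 mm y in the panel's axes: 46 by 46 mm, its top 62 mm above the desk, hole 25 mm in diameter and 40 mm deep.
- blue_tube: the blue-capped tube; origin at the centre of its underside, z to its cap
- red_tube: the red-capped tube; origin at the centre of its underside, z to its cap
- rack: the rack; origin at the centre of its underside on the desk
- panel: the light panel with its socket; origin at the centre of its underside on the desk
- bottle: bystander: amber bottle with black cap, 60 mm diameter, 130 mm tall, standing loose beyond the work; origin under its centre
- mortar: bystander: white porcelain mortar, 94 mm diameter, 60 mm high, with a wooden pestle leaning out to 105 mm high, standing loose beyond the work; origin under its centre
- jar: bystander: small white jar with green lid, 44 mm diameter, 50 mm tall, standing loose on the near side between rack and panel; origin under its centre
Mind the look-alikes: they are no part of the job. There is more than one size of the panel; the job needs the largest.

How it is judged:
By the outcome, as a careful person would: the job done as asked, in the order asked, and still so for the second after the job is handed in, while the arm keeps its last pose, push and grip.
It also fails if it takes over 67 s, if anything falls off the work surface, if the arm or the gripper's body presses on something with over 40 N, if the wrist force passes 120 N, or if a joint passes its speed limit or range.

## Working session

There is one attempt and no reset: what is moved stays moved. The work goes in short steps, Python scripts to look and compute and a tool call to move; the robot and the scene stay as the last step left them, time stands still between calls to the robot, and variables do not carry over. Pictures are saved under pics/ and viewed, at most 10 in all, crops included, and the job is handed in when it is done.

Besides the shell and the picture viewer there is one more tool, called as name([rows], argument=value, ...), one row to a line, values as JSON. apply_moves: Moves the arm, as the interface text tells. Its arguments: {"type":"object","properties":{"commands":{"type":"array","items":{"type":"array","items":{"type":"number"}}},"newtons":{"type":"number"}},"required":["commands"]}

```bash
mkdir -p pics; python3 - <<'E'
from rig import sense, imaging, ctrl
import cv2,numpy as np
s=sense();print(s)
for n in("scene","side"):
    cv2.imwrite(f"pics/{n}0.png",imaging.capture(n))
    c=imaging.calibration(n);print(n,{k:np.round(v,3).tolist() if not isinstance(v,str) else v for k,v in c.items()})
E
```

```text
{'time_s': 0.0, 'joints': array([-2.23400343e-01,  3.13454746e-01,  1.49844326e+00,  5.78584801e-07,
        1.33098558e+00, -2.23388438e-01]), 'dq': array([-9.73300459e-05,  1.97375389e-04, -4.41183328e-05, -1.55052822e-03,
        1.29697637e-03, -9.95232255e-04]), 'tau': array([-5.78409599e-04, -4.12261176e+01, -2.59742296e+01, -3.58453699e-04,
        4.11797926e-03, -1.23038126e-05]), 'eef_pos': array([5.24772138e+02, 3.95572472e-02, 2.52730302e+02]), 'ee_rot': array([-5.46336055e-04,  7.07110892e-01,  7.07102376e-01, -3.43720051e-04]), 'force': array([-0.05390098, -0.19327841,  0.04145263]), 'wrist_torque': array([-0.04021202,  0.03647955, -0.03845861]), 'grip_force': 0.0, 'grip_width': 1.0010074163706544}
scene {'camera_matrix': [[459.593, 0.0, 320.775], [0.0, 459.593, 198.888], [0.0, 0.0, 1.0]], 'world_to_cam': [[-0.34, 0.94, -0.015, 184.54], [-0.822, -0.289, 0.491, 411.841], [0.457, 0.179, 0.871, -1270.302], [0.0, 0.0, 0.0, 1.0]]}
side {'camera_matrix': [[492.478, 0.0, 318.207], [0.0, 492.478, 204.644], [0.0, 0.0, 1.0]], 'world_to_cam': [[-0.952, -0.306, -0.018, 544.297], [0.181, -0.611, 0.771, -148.256], [-0.247, 0.73, 0.637, -1201.956], [0.0, 0.0, 0.0, 1.0]]}
```

View pics/scene0.png

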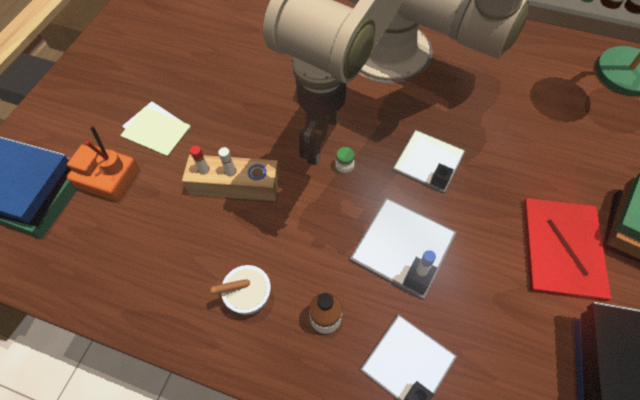

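View pics/side0.png

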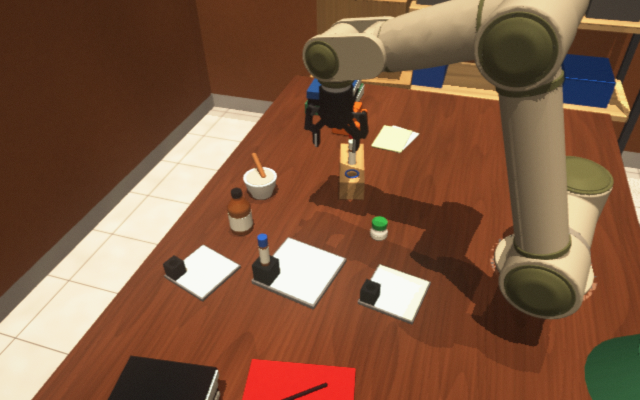

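The scene view shows the red cap at (196,152), white cap (225,154), blue collar (258,171), and blue cap (428,257) on the largest panel, whose centre is at about (404,245). In the side view the blue cap is at (263,241). I'll zoom in on both.

```bash
cat > h.py <<'E'
import numpy as np,cv2
from rig import sense, imaging, ctrl
def ray(cal,px):
    K=np.array(cal["camera_matrix"]);T=np.array(cal["world_to_cam"])
    d=np.linalg.inv(K)@[px[0],px[1],1];d=np.array([d[0],-d[1],-d[2]])
    R=T[:3,:3];return -R.T@T[:3,3],R.T@d
def at(cal,px,z):
    o,d=ray(cal,px);return o+d*(z-o[2])/d[2]
def proj(cal,P):
    K=np.array(cal["camera_matrix"]);T=np.array(cal["world_to_cam"])
    c=(T[:3,:3]@np.atleast_2d(P).T).T+T[:3,3];c=c*[1,-1,-1]
    u=(K@c.T).T;return u[:,:2]/u[:,2:]
E
python3 - <<'E'
from h import *
a=cv2.imread("pics/scene0.png");b=cv2.imread("pics/side0.png")
c=cv2.resize(a[135:210,175:290],None,fx=4,fy=4,interpolation=cv2.INTER_CUBIC)
d=cv2.resize(a[190:305,345:465],None,fx=2.6,fy=2.6,interpolation=cv2.INTER_CUBIC)
e=cv2.resize(b[130:210,320:390],None,fx=3.5,fy=3.5,interpolation=cv2.INTER_CUBIC)
f=cv2.resize(b[225:310,240:355],None,fx=4,fy=4,interpolation=cv2.INTER_CUBIC)
O=np.zeros((600,800,3),np.uint8)
for im,x,y in((c,0,0),(d,475,0),(e,500,305),(f,0,305)):
    h,w=im.shape[:2];h=min(h,600-y);w=min(w,800-x);O[y:y+h,x:x+w]=im[:h,:w]
cv2.imwrite("pics/z.png",O)
sc,sd=imaging.calibration("scene"),imaging.calibration("side")
hs=lambda im:cv2.cvtColor(im,cv2.COLOR_BGR2HSV)
def cc(im,lo,hi,box):
    m=cv2.inRange(hs(im),lo,hi);k=np.zeros_like(m);x0,y0,x1,y1=box;k[y0:y1,x0:x1]=m[y0:y1,x0:x1]
    ys,xs=np.nonzero(k);return (xs.min(),xs.max(),ys.min(),ys.max(),len(xs),xs.mean(),ys.mean())
for n,im,cal,lo,hi,box,z in(("bluecap",a,sc,(100,90,60),(130,255,255),(410,235,450,280),130),("bluecap",b,sd,(100,90,60),(130,255,255),(250,225,280,265),130),
 ("collar",a,sc,(100,60,30),(135,255,255),(240,155,275,190),62),("collar",b,sd,(100,60,30),(135,255,255),(335,160,370,190),62),
 ("red",a,sc,(170,120,60),(180,255,255),(185,140,207,175),120),("white",a,sc,(0,0,140),(180,60,255),(215,143,235,180),120)):
    r=cc(im,lo,hi,box);print(n,r,at(cal,r[5:],z).round(1))
for p in((389,201),(455,237),(430,295),(352,250)):print(p,at(sc,p,12).round(1))
E
```

```text
bluecap (np.int64(424), np.int64(434), np.int64(251), np.int64(260), 88, np.float64(429.1931818181818), np.float64(255.60227272727272)) [619.6 238.2 130. ]
bluecap (np.int64(258), np.int64(266), np.int64(234), np.int64(246), 104, np.float64(262.1826923076923), np.float64(239.75)) [625.3 235.4 130. ]
collar (np.int64(248), np.int64(265), np.int64(165), np.int64(179), 81, np.float64(256.962962962963), np.float64(172.28395061728395)) [ 521.9 -155.1   62. ]
collar (np.int64(345), np.int64(358), np.int64(170), np.int64(177), 38, np.float64(351.5), np.float64(174.23684210526315)) [ 519.8 -151.8   62. ]Traceback (most recent call last):
  File "<stdin>", line 19, in <module>
  File "<stdin>", line 15, in cc
    return umr_minimum(a, axis, None, out, keepdims, initial, where)
ValueError: zero-size array to reduction operation minimum which has no identity
```

View pics/z.png

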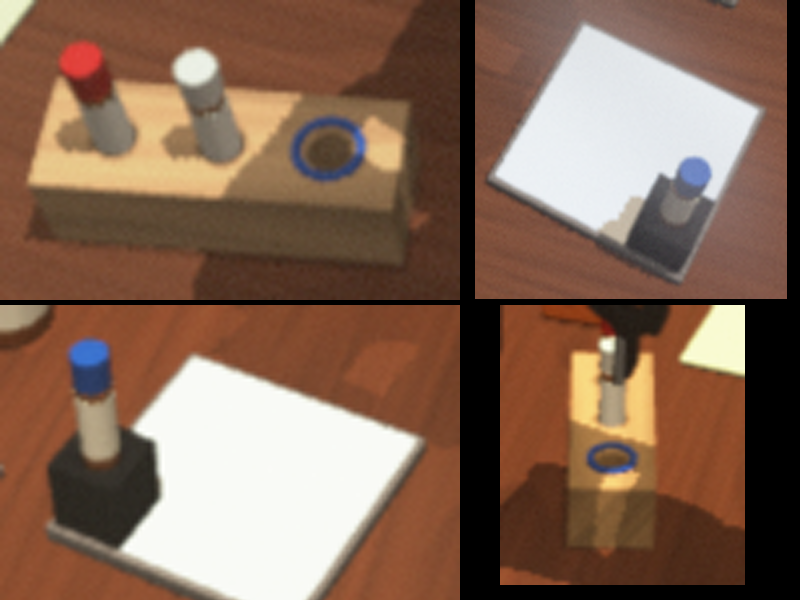

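```bash
python3 - <<'E'
from h import *
sc,sd=imaging.calibration("scene"),imaging.calibration("side")
C=lambda X,Y:((X+.5)/4-.5+175,(Y+.5)/4-.5+135)
D=lambda X,Y:(345-.5+(X-475+.5)/2.6,190-.5+(Y+.5)/2.6)
F=lambda X,Y:(240-.5+(X+.5)/4,225-.5+(Y-305+.5)/4)
E=lambda X,Y:(320-.5+(X-500+.5)/3.5,130-.5+(Y-305+.5)/3.5)
for n,c,p,z in(("rk",sc,C(58,80),60),("rk",sc,C(410,100),60),("rk",sc,C(403,205),60),("rk",sc,C(30,187),60),("collar",sc,C(329,149),62),("collar side",sd,E(612,458),62),
 ("redtop",sc,C(82,54),132),("whtop",sc,C(196,62),132),("pan",sc,D(585,23),12),("pan",sc,D(763,110),12),("pan",sc,D(682,280),12),("pan",sc,D(490,180),12),
 ("bluetop",sc,D(694,170),142),("bluetop side",sd,F(90,350),142),("panside",sd,F(195,355),12),("panside",sd,F(423,442),12),("panside",sd,F(48,528),12),
 ("blue base sd",sd,F(102,455),62)):print(n,at(c,p,z).round(1))
print(np.round(imaging.calibration("wrist")["world_to_cam"],3), imaging.calibration("wrist")["camera_matrix"])
E
```

```text
rk [ 528.2 -319.3   60. ]
rk [ 475.2 -126.9   60. ]
rk [ 539.5 -104.3   60. ]
rk [ 596.3 -300.3   60. ]
collar [ 521.  -155.7   62. ]
collar side [ 520.5 -156.1   62. ]
redtop [ 548.  -273.4  132. ]
whtop [ 533.  -215.1  132. ]
pan [462.2 128.1  12. ]
pan [492.9 288.4  12. ]
pan [655.1 259.6  12. ]
pan [626.4  96.   12. ]
bluetop [624.4 236.5 142. ]
bluetop side [624.3 235.3 142. ]
panside [622.3  95.2  12. ]
panside [460.1 127.9  12. ]
panside [653.6 259.9  12. ]
blue base sd [623.2 238.7  62. ]
[[ 1.00000e+00  0.00000e+00 -1.00000e-03 -5.24556e+02]
 [-1.00000e-03  9.55000e-01 -2.98000e-01  3.99190e+01]
 [ 1.00000e-03  2.98000e-01  9.55000e-01 -3.80608e+02]
 [ 0.00000e+00  0.00000e+00  0.00000e+00  1.00000e+00]] [[327.64614345   0.         318.15622083]
 [  0.         327.64614345 203.3648891 ]
 [  0.           0.           1.        ]]
```

Both cameras agree: blue tube (624.5, 236.5), collar (521, -156), red tube (548, -273), panel centre (559, 193), and rack yaw about 13.5°. I'll move above the blue tube with the tool x axis along the rack's y.

apply_moves([
  [-1, 47, 20, 0, 0],
  [-1, 47, 20, 0, 0],
  [-1, 47, 20, 0, 0],
  [-1, 47, 20, 0, 0],
  [-1, 48.5, 20, 0, 0],
  [-1, 0, 0, 0, -6.8],
  [-1, 0, 0, 0, -6.7],
  [-1, 0, 0, 0, 0],
  [-1, 0, 0, 0, 0],
], newtons=40)

```text
time_s: 1.23
eef_pos: [625.0, 236.4, 253.1]
ee_rot: [-0.0, 0.62, 0.785, -0.0]
force: [-0.6, -0.0, 0.4]
grip_width: 0.999
grip_force: 0.0
```

```bash
python3 - <<'E'
from h import *
from scipy.spatial.transform import Rotation as R
s=sense();print(s["eef_pos"].round(1),s["ee_rot"].round(3),s["time_s"])
c=imaging.calibration("wrist");im=imaging.capture("wrist");cv2.imwrite("pics/w1.png",im)
print(proj(c,[[624.5,236.5,142],[521,-156,62],[559,193,12]]).round(0))
b=cv2.inRange(cv2.cvtColor(im,cv2.COLOR_BGR2HSV),(100,90,60),(130,255,255))
n,l,st,ce=cv2.connectedComponentsWithStats(b)
for i in range(1,n):
    if st[i][4]>60:print(st[i],ce[i].round(1),at(c,ce[i],142).round(1))
E
```

```text
[625.  236.4 253.1] [-0.     0.62   0.785 -0.   ] 1.225
[[318. 207.]
 [171. 448.]
 [254. 194.]]
[306 186  28  34 773] [319.4 202.8] [624.9 239.7 142. ]
```

View pics/w1.png

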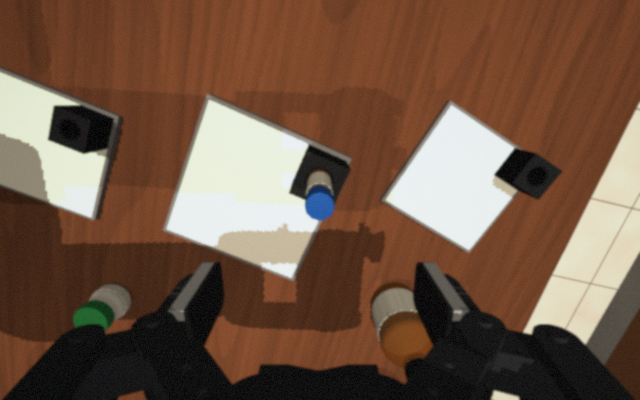

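The wrist view shows the blue cap at (320,205), exactly where predicted (318,207). The bottle is well off to the side, so I'll descend and grasp.

apply_moves([
  [-1, 0, 0, 40, 0],
  [-1, 0, 0, 40, 0],
  [-1, 0, 0, 38, 0],
  [-1, 0, 0, 20, 0],
  [-1, 0, 0, 0, 0],
  [0.2, 0, 0, 0, 0],
  [1, 0, 0, 0, 0],
  [1, 0, 0, 0, 0],
  [1, 0, 0, 0, 0],
  [1, 0, 0, 0, 0],
  [1, 0, 0, 0, 0],
  [1, 0, 0, 0, 0],
  [1, 0, 0, 0, 0],
], newtons=40)

```text
time_s: 2.9
eef_pos: [625.2, 236.5, 115.9]
ee_rot: [0.0, 0.619, 0.785, 0.0]
force: [-0.1, 1.1, 5.2]
grip_width: 0.242
grip_force: 39.4
```

apply_moves([
  [1, 0, 0, -10, 0],
  [1, 0, 0, -25, 0],
  [1, 0, 0, -35, 0],
  [1, 0, 0, -30, 0],
  [1, -25, -14, 0, 0],
  [1, -45, -24, 0, 0],
  [1, -45, -24, 0, 0],
  [1, -45, -24, 0, 0],
  [1, -45, -24, 0, 0],
  [1, -45, -24, 0, 0],
  [1, -45, -24, 0, 0],
  [1, -40, -22, 0, 0],
  [1, -23, -12, 0, 0],
  [1, 0, 0, 0, 0],
  [1, 0, 0, 0, 0],
  [1, 0, 0, 0, 0],
])

```text
time_s: 4.9
eef_pos: [522.1, -155.5, 215.4]
ee_rot: [-0.0, 0.619, 0.786, 0.0]
force: [0.5, 0.7, -0.7]
grip_width: 0.248
grip_force: 39.4
```

```bash
python3 - <<'E'
from h import *
s=sense();print(s["eef_pos"].round(1),s["ee_rot"].round(3),s["time_s"],s["force"].round(1),s["grip_width"])
O=[]
for n in("scene","side","wrist"):
    c=imaging.calibration(n);im=imaging.capture(n);cv2.imwrite(f"pics/{n}2.png",im)
    p=s["eef_pos"];P=proj(c,[[p[0],p[1],p[2]-3-90],[521,-156,62]]);print(n,P.round(1))
    m=P.mean(0).round().astype(int);m=np.clip(m,[50,50],[590,350]);k=50
    if n=="wrist": O.append(cv2.resize(im,None,fx=.625*1,fy=.625));continue
    O.append(cv2.resize(im[m[1]-k:m[1]+k,m[0]-k:m[0]+k],None,fx=4,fy=4,interpolation=cv2.INTER_CUBIC));print(m)
I=np.zeros((600,800,3),np.uint8);I[:400,:400]=O[0];I[:400,400:]=O[1];w=O[2][50:];I[400:600,:400]=w[:200];cv2.imwrite("pics/z2.png",I)
E
```

```text
[ 522.1 -155.5  215.4] [-0.     0.619  0.786  0.   ] 4.9 [ 0.5  0.7 -0.7] 0.24773679069557594
scene [[252.8 156.6]
 [256.8 171.8]]
[255 164]
side [[351.6 155.7]
 [351.5 173.3]]
[352 165]
wrist [[318.5 214.7]
 [317.  192. ]]
```

View pics/z2.png

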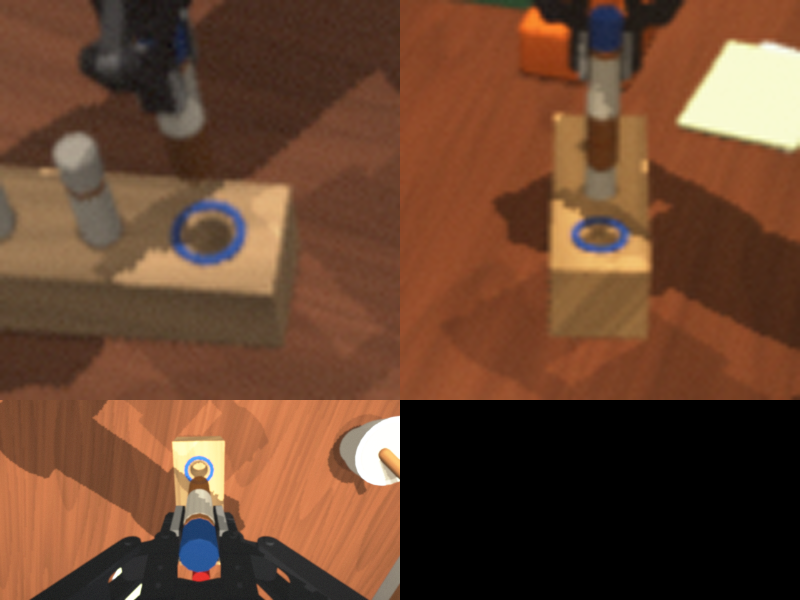

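The tube hangs upright above the collar: tube bottom about (600,193) and collar (601,235) in the side crop. I'll lower to just above the collar and check again.

apply_moves([
  [1, 0, 0, 20, 0],
  [1, 0, 0, 20, 0],
  [1, 0, 0, 12, 0],
  [1, 0, 0, 0, 0],
  [1, 0, 0, 0, 0],
  [1, 0, 0, 0, 0],
])

```text
time_s: 5.8
eef_pos: [522.1, -156.6, 164.0]
ee_rot: [0.001, 0.619, 0.785, 0.0]
force: [-0.6, 0.3, -0.8]
grip_width: 0.244
grip_force: 39.4
```

```bash
python3 - <<'E'
from h import *
s=sense();print(s["eef_pos"].round(1),s["time_s"],s["force"].round(1))
I=np.zeros((600,800,3),np.uint8);i=0
for n,k,f in(("scene",22,9),("side",22,9),("wrist",50,4)):
    c=imaging.calibration(n);im=imaging.capture(n);cv2.imwrite(f"pics/{n}3.png",im)
    m=proj(c,[[521,-156,70]])[0].round().astype(int);m=np.clip(m,k,None);print(n,m)
    t=cv2.resize(im[m[1]-k:m[1]+k,m[0]-k:m[0]+k],(400,400) if i<2 else (400,400),interpolation=cv2.INTER_CUBIC)
    if i<2:I[:400,400*i:400*i+400]=t
    else:I[400:600,:400]=t[100:300]
    i+=1
cv2.imwrite("pics/z3.png",I)
E
```

```text
[ 522.1 -156.6  164. ] 5.8 [-0.6  0.3 -0.8]
scene [256 170]
side [352 171]
wrist [317 214]
```

View pics/z3.png

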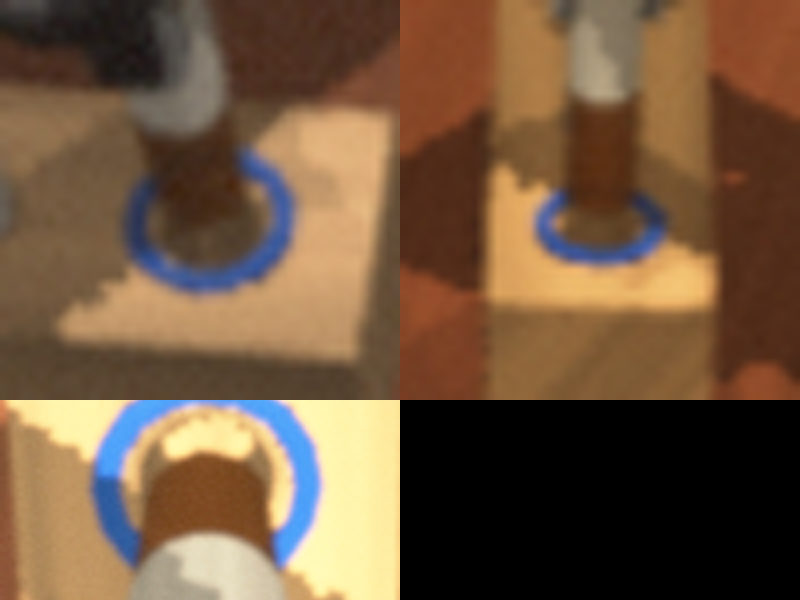

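Lateral alignment is good (wrist: tube 208 against collar 206). I'll compute the along-axis alignment numerically.

```bash
python3 - <<'E'
from h import *
s=sense();p=s["eef_pos"];c=imaging.calibration("wrist");print(p)
im=cv2.imread("pics/wrist3.png")
m=cv2.inRange(cv2.cvtColor(im,cv2.COLOR_BGR2HSV),(98,90,60),(130,255,255));m[:170]=0;m[235:]=0
ct=max(cv2.findContours(m,cv2.RETR_EXTERNAL,cv2.CHAIN_APPROX_NONE)[0],key=len)[:,0]
print("collar x",ct[:,0].min(),ct[:,0].max(),"y",ct[:,1].min(),ct[:,1].max())
t=np.linspace(0,6.283,200)
circ=lambda x,y,z,r:proj(c,np.c_[x+r*np.cos(t),y+r*np.sin(t),z+0*t])
q=circ(521,-156,63,21);print("pred collar",q.min(0),q.max(0))
# collar centre by top edge
for dy in(-4,-2,0,2,4):
  q=circ(521,-156+dy,63,21);print(dy,"collar top",q.min(0)[1].round(2))
for z in(68,70,72):
  for d in(-3,0,3):
    q=circ(p[0]-.232*d,p[1]+.973*d,z,11);print(z,d,"tube top",q.min(0)[1].round(2),"x",q.min(0)[0].round(1),q.max(0)[0].round(1))
cv2.imwrite("pics/z4.png",cv2.resize(im[180:225,280:355],(750,450),interpolation=cv2.INTER_CUBIC))
E
```

```text
[ 521.99392695 -156.5158969   163.64844455]
collar x 291 346 y 183 229
pred collar [287.80017779 181.88103013] [346.44054149 237.48459754]
-4 collar top 187.29
-2 collar top 184.59
0 collar top 181.88
2 collar top 179.16
4 collar top 176.42
68 -3 tube top 202.82 x 302.7 333.9
68 0 tube top 198.68 x 302.7 334.0
68 3 tube top 194.51 x 302.6 334.0
70 -3 tube top 203.68 x 302.6 334.0
70 0 tube top 199.51 x 302.5 334.1
70 3 tube top 195.31 x 302.5 334.2
72 -3 tube top 204.56 x 302.5 334.2
72 0 tube top 200.36 x 302.4 334.2
72 3 tube top 196.12 x 302.3 334.3
```

View pics/z4.png

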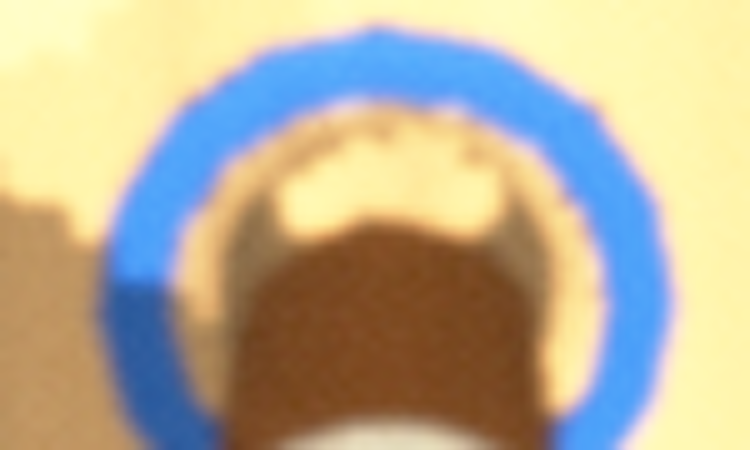

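The tube sits about 2 mm low along tool x relative to the collar centre. I'll correct that and descend gently.

apply_moves([
  [1, 2, -0.4, 0, 0],
  [1, 0, 0, 5, 0],
  [1, 0, 0, 4, 0],
  [1, 0, 0, 3, 0],
  [1, 0, 0, 3, 0],
  [1, 0, 0, 0, 0],
  [1, 0, 0, 0, 0],
])

```text
time_s: 6.82
eef_pos: [521.0, -154.7, 148.2]
ee_rot: [0.0, 0.619, 0.785, -0.0]
force: [0.8, -1.1, -2.7]
grip_width: 0.243
grip_force: 39.3
```

apply_moves([
  [1, 0, 0, 8, 0],
  [1, 0, 0, 8, 0],
  [1, 0, 0, 8, 0],
  [1, 0, 0, 6, 0],
  [1, 0, 0, 5, 0],
  [1, 0, 0, 3, 0],
  [1, 0, 0, 0, 0],
  [1, 0, 0, 0, 0],
])

```text
time_s: 7.82
eef_pos: [521.0, -154.6, 110.1]
ee_rot: [0.0, 0.619, 0.785, -0.0]
force: [2.7, -3.5, -4.4]
grip_width: 0.245
grip_force: 39.2
```

apply_moves([
  [1, 0, 0, 2, 0],
  [1, 0, 0, 2, 0],
  [1, 0, 0, 0.7, 0],
  [1, 0, 0, 0, 0],
  [1, 0, 0, 0, 0],
])

```text
time_s: 8.45
eef_pos: [521.2, -154.7, 105.8]
ee_rot: [0.0, 0.619, 0.785, 0.0]
force: [1.6, -3.9, 4.6]
grip_width: 0.247
grip_force: 40.1
```

Force rose on contact at the expected height, so the tube is home. I'll release, rise, then go above the red tube and turn 90°.

apply_moves([
  [0.4, 0, 0, 0, 0],
  [0.2, 0, 0, 0, 0],
  [-0.2, 0, 0, 0, 0],
  [-0.2, 0, 0, 0, 0],
  [-0.2, 0, 0, -20, 0],
  [-0.2, 0, 0, -40, 0],
  [-0.2, 0, 0, -50, 0],
  [-0.2, -30, 0, -30, 10],
  [-0.2, 0, 0, 0, 10],
  [-0.2, 0, 0, 0, 10],
  [-0.2, 0, 0, 0, 10],
  [-0.2, 0, 0, 0, 10],
  [-0.2, 0, 0, 0, 10],
  [-0.2, 0, 0, 0, 10],
  [-0.2, 0, 0, 0, 10],
  [-0.2, 0, 0, 0, 10],
  [-0.2, 0, 0, 0, 0],
  [-0.2, 0, 0, 0, 0],
])

```text
time_s: 10.7
eef_pos: [528.0, -183.7, 245.5]
ee_rot: [-0.0, 0.993, 0.119, -0.0]
force: [0.2, 0.2, 0.1]
grip_width: 0.599
grip_force: 0.0
```

```bash
python3 - <<'E'
from h import *
from scipy.spatial.transform import Rotation as R
s=sense();q=s["ee_rot"];p=s["eef_pos"];M=R.from_quat([*q[1:],q[0]]).as_matrix()
print(p.round(1),M.round(3).tolist(),s["joints"].round(2),s["time_s"],s["grip_width"])
print("to red, tool:",(M.T@(np.array([548.5,-273.2,105])-p)).round(1))
a=imaging.capture("scene");b=imaging.capture("side");w=imaging.capture("wrist")
cw=imaging.calibration("wrist");print(proj(cw,[[548.5,-273.2,132],[534.5,-214.5,132],[521.5,-156.2,132]]).round(1))
print("blue top pred scene/side",proj(imaging.calibration("scene"),[[521.5,-156.2,132]]).round(1),proj(imaging.calibration("side"),[[521.5,-156.2,132]]).round(1))
I=np.zeros((600,800,3),np.uint8)
I[:300,:400]=cv2.resize(a[130:205,180:280],(400,300),interpolation=cv2.INTER_CUBIC)
I[:300,400:]=cv2.resize(b[120:195,300:400],(400,300),interpolation=cv2.INTER_CUBIC)
I[300:,:480]=cv2.resize(w,(480,300))
cv2.imwrite("pics/z5.png",I)
E
```

```text
[ 528.  -183.7  245.5] [[0.972, 0.237, -0.0], [0.237, -0.972, 0.0], [-0.0, -0.0, -1.0]] [-0.54  0.39  1.4   0.    1.34  0.79] 10.7 0.5993675374951114
to red, tool: [ -1.3  91.8 140.5]
[[438.6 207.9]
 [358.8 207.7]
 [279.8 206.3]]
blue top pred scene/side [[251.9 153.6]] [[351.9 152.7]]
```

View pics/z5.png

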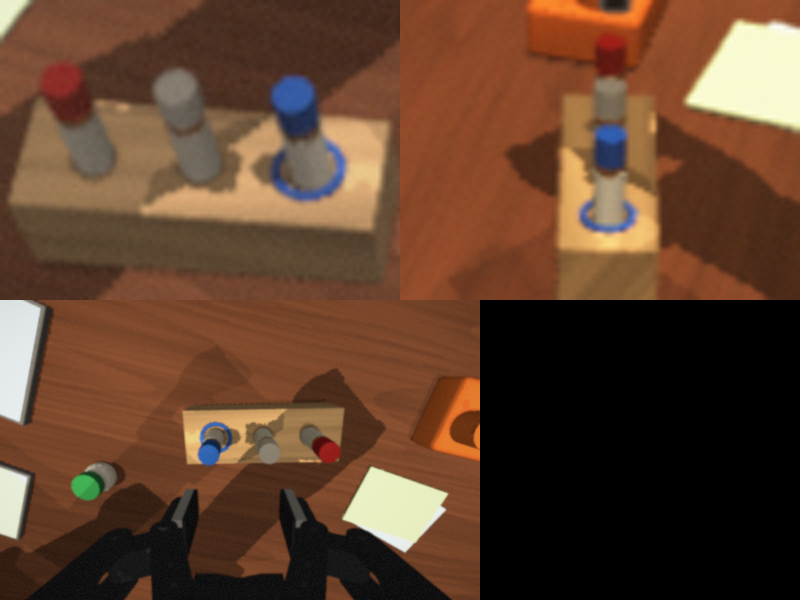

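Blue is home, level with the other two tubes (cap tops at crop (293,92), (177,84) and (65,80)). Red top measured at (440,204) against (439,208) predicted. I'll grasp red.

apply_moves([
  [-0.2, 0, 30, 0, 0],
  [-0.2, 0, 40, 0, 0],
  [-0.2, -1.3, 22, 0, 0],
  [-0.2, 0, 0, 40, 0],
  [-0.2, 0, 0, 40, 0],
  [-0.2, 0, 0, 40, 0],
  [-0.2, 0, 0, 20.5, 0],
  [-0.2, 0, 0, 0, 0],
  [1, 0, 0, 0, 0],
  [1, 0, 0, 0, 0],
  [1, 0, 0, 0, 0],
  [1, 0, 0, 0, 0],
  [1, 0, 0, 0, 0],
], newtons=25)

```text
time_s: 12.48
eef_pos: [548.4, -273.2, 105.5]
ee_rot: [-0.0, 0.993, 0.118, 0.0]
force: [-0.4, 2.2, 5.3]
grip_width: 0.251
grip_force: 24.4
```

Gripped. I'll draw the tube up until only about 8 mm is left in the hole, then use the hole's lip to pivot it within the pads as the gripper follows an arc towards the robot.

apply_moves([
  [1, 0, 0, -10, 0],
  [1, 0, 0, -15, 0],
  [1, 0, 0, -15, 0],
  [1, 0, 0, 0, 0],
  [1, 0, 0, 0, 0],
  [1, -8, 0, 0, 0],
  [1, -8, 0, -0.7, 0],
  [1, -7, 0, 0.8, 0],
  [1, -7.3, 0, 1.1, 0],
  [1, -7, 0, 2, 0],
  [1, -6.8, 0, 2.3, 0],
  [1, 0, 0, 0, 0],
  [1, 0, 0, 0, 0],
])

```text
time_s: 14.1
eef_pos: [505.2, -284.0, 139.6]
ee_rot: [0.0, 0.993, 0.118, -0.0]
force: [0.1, 0.7, 0.0]
grip_width: 0.249
grip_force: 24.4
```

```bash
python3 - <<'E'
from h import *
s=sense();print(s["eef_pos"].round(1),s["time_s"],s["force"].round(1))
a=imaging.capture("scene");b=imaging.capture("side");w=imaging.capture("wrist")
I=np.zeros((600,800,3),np.uint8)
I[:300,:400]=cv2.resize(a[110:200,160:280],(400,300),interpolation=cv2.INTER_CUBIC)
I[:300,400:]=cv2.resize(b[90:180,310:430],(400,300),interpolation=cv2.INTER_CUBIC)
I[300:,:480]=cv2.resize(w,(480,300))
cv2.imwrite("pics/z6.png",I)
E
```

```text
[ 505.2 -284.   139.6] 14.1 [0.1 0.7 0. ]
```

View pics/z6.png

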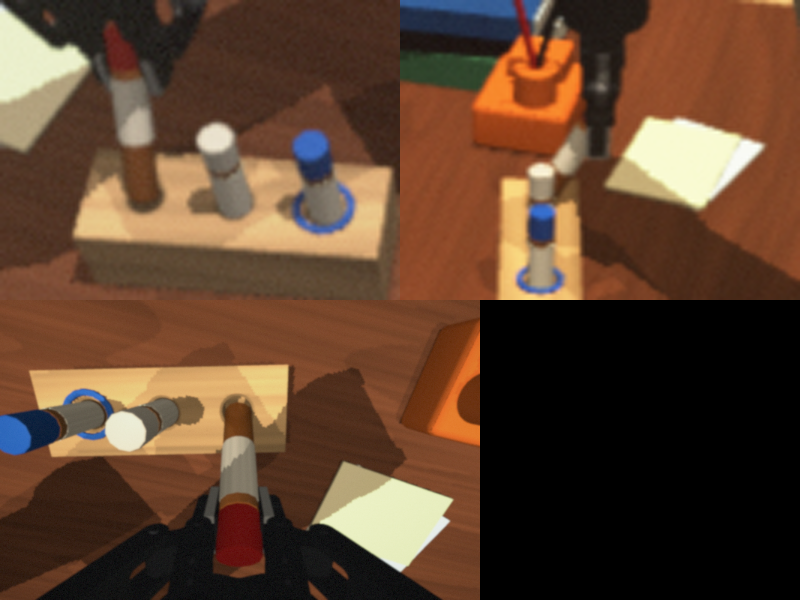

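The tube is pivoting as planned (about 30° tilt, bottom at the hole lip, red cap at (240,530) in the wrist inset). Continuing the arc to level.

apply_moves([
  [1, -6.5, 0, 3, 0],
  [1, -6.3, 0, 3.6, 0],
  [1, -6, 0, 4.2, 0],
  [1, -5.4, 0, 4.6, 0],
  [1, -5, 0, 5.2, 0],
  [1, -4.8, 0, 5.4, 0],
  [1, -4, 0, 6, 0],
  [1, -3.8, 0, 6.1, 0],
  [1, -3, 0, 6.5, 0],
  [1, -2.5, 0, 6.8, 0],
  [1, -2, 0, 7, 0],
  [1, -1.2, 0, 6.6, 0],
  [1, 0, 0, 0, 0],
  [1, 0, 0, 0, 0],
])

```text
time_s: 16.0
eef_pos: [456.2, -295.5, 74.6]
ee_rot: [-0.0, 0.993, 0.118, -0.0]
force: [-0.7, 0.8, 1.2]
grip_width: 0.248
grip_force: 26.8
```

```bash
python3 - <<'E'
from h import *
s=sense();print(s["eef_pos"].round(1),s["time_s"],s["force"].round(1))
a=imaging.capture("scene");b=imaging.capture("side");w=imaging.capture("wrist")
I=np.zeros((600,800,3),np.uint8)
I[:300,:400]=cv2.resize(a[110:200,160:280],(400,300),interpolation=cv2.INTER_CUBIC)
I[:300,400:]=cv2.resize(b[90:180,310:430],(400,300),interpolation=cv2.INTER_CUBIC)
I[300:,:480]=cv2.resize(w,(480,300))
cv2.imwrite("pics/z7.png",I)
E
```

```text
[ 456.2 -295.5   74.6] 16.0 [-0.7  0.8  1.2]
```

View pics/z7.png

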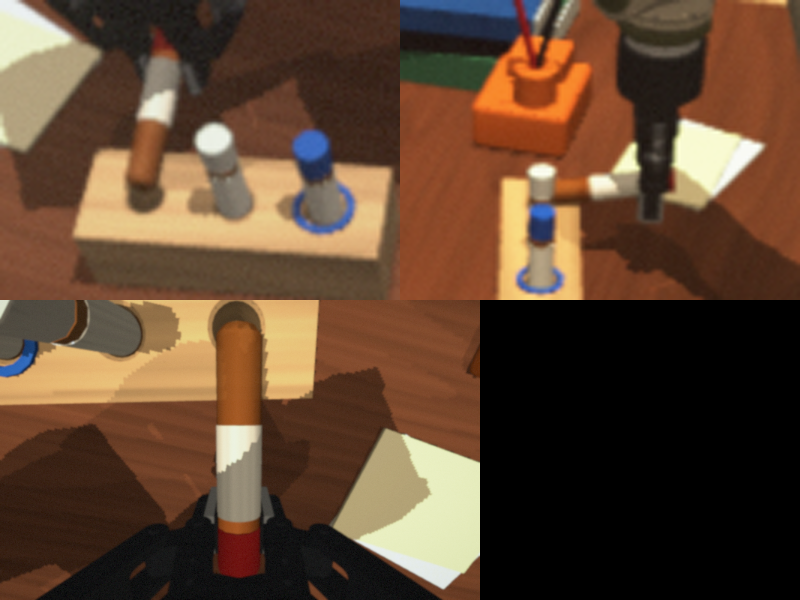

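The tube lies level on the rack top, still gripped (wrist inset: bottom at (238,325), cap at (238,550)). I'll firm the grip, lift, and carry it to the panel centre.

apply_moves([
  [1, 0, 0, 0, 0],
  [1, 0, 0, 0, 0],
  [1, 0, 0, -10, 0],
  [1, 0, 0, -30, 0],
  [1, 0, 0, -40, 0],
  [1, 0, 0, -35, 0],
  [1, 0, 0, -14, 0],
  [1, 8, -20, 0, 0],
  [1, 17, -41, 0, 0],
  [1, 20, -48, 0, 0],
  [1, 20, -48, 0, 0],
  [1, 20, -48, 0, 0],
  [1, 20, -48, 0, 0],
  [1, 20, -48, 0, 0],
  [1, 20, -48, 0, 0],
  [1, 20, -48, 0, 0],
  [1, 18, -40, 0, 0],
  [1, 3, -13.5, 0, 0],
  [1, 0, 0, 0, 0],
  [1, 0, 0, 0, 0],
], newtons=45)

```text
time_s: 18.65
eef_pos: [531.7, 184.9, 203.3]
ee_rot: [0.0, 0.993, 0.117, -0.0]
force: [0.7, -0.1, -0.6]
grip_width: 0.243
grip_force: 44.1
```

```bash
python3 - <<'E'
from h import *
s=sense();p=s["eef_pos"];print(p.round(1),s["ee_rot"].round(3),s["time_s"],s["force"].round(1),s["grip_width"],s["grip_force"])
a=imaging.capture("scene");b=imaging.capture("side");w=imaging.capture("wrist")
I=np.zeros((600,800,3),np.uint8);ux=np.array([.972,.237,0]);g=p-[0,0,3]
for im,n,x,y,k in((a,"scene",0,0,60),(b,"side",400,0,60)):
    c=imaging.calibration(n);P=proj(c,[g+90*ux,g-30*ux]);m=P.mean(0).astype(int);print(n,P.round(1),m)
    I[:360,x:x+400]=cv2.resize(im[m[1]-54:m[1]+54,m[0]-60:m[0]+60],(400,360),interpolation=cv2.INTER_CUBIC)
c=imaging.calibration("wrist");print(proj(c,[g+90*ux,g-30*ux,g+80*ux]).round(1))
I[360:,:384]=cv2.resize(w,(384,240))
I[360:,400:720]=cv2.resize(a[130:310:,180:420],(320,240))
cv2.imwrite("pics/z8.png",I);cv2.imwrite("pics/w8.png",w)
E
```

```text
[531.7 184.9 203.3] [ 0.     0.993  0.117 -0.   ] 18.65 [ 0.7 -0.1 -0.6] 0.24262962809740668 44.076164960861206
scene [[418.6 233.5]
 [418.8 173.7]] [418 203]
side [[267.1 208.1]
 [321.9 209.9]] [294 209]
[[314.8  60.4]
 [316.8 342.3]
 [315.   90.4]]
```

View pics/z8.png

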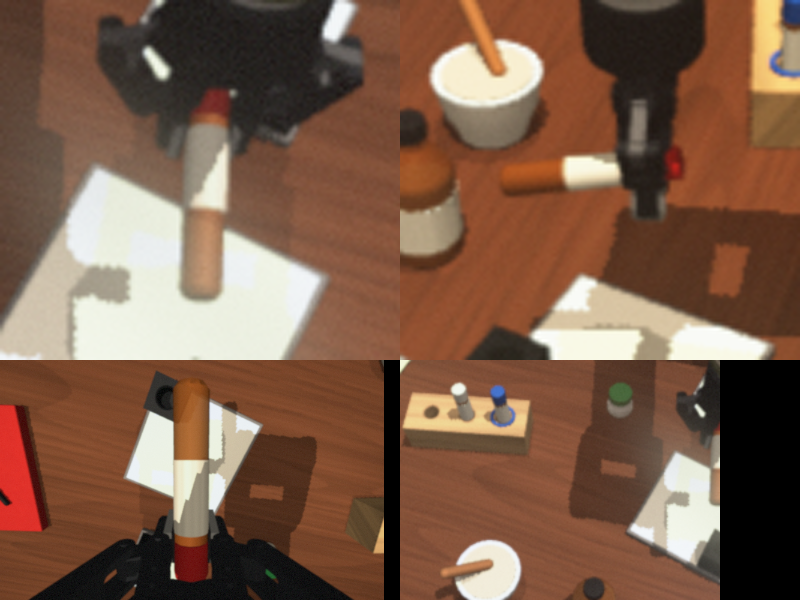

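Held in place, but the side view shows the cap end slightly high (slope about -5° against +2° predicted for level), so the tube is roughly 8–9° off level. I'll true it up by pressing the bottom end flat on the top of the fixed socket block.

apply_moves([
  [1, 16, -14, 0, 0],
  [1, 16.8, -14.4, 0, 0],
  [1, 0, 0, 35, 0],
  [1, 0, 0, 35, 0],
  [1, 0, 0, 25, 0],
  [1, 0, 0, 10, 0],
  [1, 0, 0, 6, 0],
  [1, 0, 0, 4, 0],
  [1, 0, 0, 4, 0],
  [1, 0, 0, 0, 0],
  [1, 0, 0, 0, 0],
], newtons=30)

```text
time_s: 20.18
eef_pos: [557.4, 221.2, 84.9]
ee_rot: [-0.0, 0.993, 0.118, 0.0]
force: [-0.6, -0.4, -0.1]
grip_width: 0.242
grip_force: 44.1
```

apply_moves([
  [1, 0, 0, 3, 0],
  [1, 0, 0, 3, 0],
  [1, 0, 0, 0, 0],
  [1, 0, 0, 0, 0],
], newtons=30)

```text
time_s: 20.68
eef_pos: [557.3, 221.2, 78.7]
ee_rot: [-0.0, 0.993, 0.118, 0.0]
force: [-0.2, -0.6, -0.2]
grip_width: 0.244
grip_force: 44.1
```

apply_moves([
  [1, 0, 0, 2, 0],
  [1, 0, 0, 1.5, 0],
  [1, 0, 0, 0, 0],
  [1, 0, 0, 0, 0],
])

```text
time_s: 21.18
eef_pos: [557.4, 221.1, 75.3]
ee_rot: [-0.0, 0.993, 0.118, 0.0]
force: [-2.6, -1.3, 3.5]
grip_width: 0.244
grip_force: 44.1
```

```bash
cat > tilt.py <<'E'
from h import *
from scipy.spatial.transform import Rotation as R
def edges(im,x0,y0):   # im: side crop, origin x0,y0 ; label mask
    h=cv2.cvtColor(im,cv2.COLOR_BGR2HSV);m=((h[...,1]<75)&(h[...,2]>130)).astype(np.uint8)
    n,l,st,ce=cv2.connectedComponentsWithStats(m);return n,l,st,ce
def run(im,p,cal):
    g=p-[0,0,3];u=np.array([.972,.237,0]);P=proj(cal,[g+45*u])[0].round().astype(int)
    k=26;f=6;c=cv2.resize(im[P[1]-k:P[1]+k,P[0]-k:P[0]+k],None,fx=f,fy=f,interpolation=cv2.INTER_CUBIC)
    n,l,st,ce=edges(c,0,0);ctr=k*f
    i=min((i for i in range(1,n) if st[i,4]>400),key=lambda i:np.hypot(*(ce[i]-ctr)))
    m=l==i;xs=np.arange(st[i,0]+8,st[i,0]+st[i,2]-8);ok=[x for x in xs if m[:,x].any()]
    mid=[(np.nonzero(m[:,x])[0].min()+np.nonzero(m[:,x])[0].max())/2 for x in ok]
    wd=[np.ptp(np.nonzero(m[:,x])[0]) for x in ok]
    sl=np.polyfit(ok,mid,1)[0]
    print("label box px",P-k+st[i,:2]/f,st[i,2:4]/f,"width",np.median(wd)/f,"slope",sl.round(3))
    for t in(-10,-5,0,5,10,15):   # t>0: cap end high
        a=np.radians(t);d=np.array([.972*np.cos(a),.237*np.cos(a),-np.sin(a)])
        q=proj(cal,[g+20*d,g+70*d]);print(t,((q[1]-q[0])[1]/(q[1]-q[0])[0]).round(3),q[0].round(1),end=" | ")
    print()
if __name__=="__main__":
    s=sense();run(imaging.capture("side"),s["eef_pos"],imaging.calibration("side"))
E
python3 tilt.py; python3 - <<'E'
from tilt import *
z=cv2.imread("pics/z8.png")[:360,400:800]
im=np.zeros((400,640,3),np.uint8);im[155:263,234:354]=cv2.resize(z,(120,108),interpolation=cv2.INTER_AREA)
run(im,np.array([531.7,184.9,203.3]),imaging.calibration("side"))
E
```

```text
label box px [270.66666667 243.33333333] [30.33333333 41.66666667] width 22.166666666666668 slope 0.545
-10 0.162 [285.6 258.3] | -5 0.1 [285.5 258.8] | 0 0.039 [285.5 259.4] | 5 -0.022 [285.6 259.9] | 10 -0.086 [285.8 260.4] | 15 -0.151 [286.  260.9] | 
label box px [283.5        201.83333333] [16.83333333  9.5       ] width 8.5 slope -0.026
-10 0.167 [299.  207.9] | -5 0.099 [298.9 208.5] | 0 0.032 [298.9 209.2] | 5 -0.035 [299.  209.8] | 10 -0.104 [299.1 210.4] | 15 -0.175 [299.3 211. ] |
```

Measured tilt before pressing was about 5° (cap high), and contact has only just begun. I'll press further in small steps, watching the force.

apply_moves([
  [1, 0, 0, 1.5, 0],
  [1, 0, 0, 1.5, 0],
  [1, 0, 0, 0, 0],
  [1, 0, 0, 0, 0],
])

```text
time_s: 21.72
eef_pos: [557.2, 221.2, 72.1]
ee_rot: [-0.0, 0.993, 0.118, 0.0]
force: [-0.6, 1.0, 3.2]
grip_width: 0.244
grip_force: 44.0
```

apply_moves([
  [1, 0, 0, 1, 0],
  [1, 0, 0, 0, 0],
  [1, 0, 0, 0, 0],
])

```text
time_s: 22.1
eef_pos: [557.3, 221.0, 71.1]
ee_rot: [0.0, 0.993, 0.117, 0.0]
force: [-1.6, -1.4, 2.8]
grip_width: 0.243
grip_force: 44.0
```

apply_moves([
  [1, 0, 0, 1, 0],
  [1, 0, 0, 0, 0],
  [1, 0, 0, 0, 0],
])

```text
time_s: 22.48
eef_pos: [557.2, 221.2, 70.1]
ee_rot: [-0.0, 0.993, 0.118, -0.0]
force: [-0.6, 0.1, 3.7]
grip_width: 0.243
grip_force: 44.0
```

apply_moves([
  [1, 0, 0, 1, 0],
  [1, 0, 0, 0, 0],
  [1, 0, 0, 0, 0],
])

```text
time_s: 22.85
eef_pos: [557.2, 221.0, 69.1]
ee_rot: [0.0, 0.993, 0.117, -0.0]
force: [-1.8, -1.0, 3.5]
grip_width: 0.243
grip_force: 44.0
```

apply_moves([
  [1, 0, 0, -10, 0],
  [1, 0, 0, -30, 0],
  [1, 0, 0, -40, 0],
  [1, 0, 0, -40, 0],
  [1, 0, 0, -13, 0],
  [1, -17, 14, 0, 0],
  [1, -17.7, 13.6, 0, 0],
  [1, 0, 0, 0, 0],
  [1, 0, 0, 0, 0],
  [1, 0, 0, 0, 0],
  [1, 0, 0, 0, 0],
])

```text
time_s: 24.22
eef_pos: [530.0, 186.5, 201.8]
ee_rot: [-0.0, 0.993, 0.118, -0.0]
force: [-0.0, 0.1, -0.4]
grip_width: 0.245
grip_force: 43.8
```

```bash
python3 tilt.py; python3 - <<'E'
from h import *
s=sense();print(s["eef_pos"].round(1),s["time_s"],s["force"].round(1),s["grip_force"],np.abs(s["dq"]).max())
# cap end / red centroid in the side view
im=imaging.capture("side");c=imaging.calibration("side");h=cv2.cvtColor(im,cv2.COLOR_BGR2HSV)
m=((h[...,0]>172)|(h[...,0]<4))&(h[...,1]>150)&(h[...,2]>60);m[:190]=0;m[230:]=0;m[:,:300]=0;m[:,340:]=0
ys,xs=np.nonzero(m);print("red",len(xs),xs.min(),xs.max(),ys.min(),ys.max(),xs.mean(),ys.mean())
g=s["eef_pos"]-[0,0,3]
for t in(0,5,10):
    a=np.radians(t);d=np.array([.972*np.cos(a),.237*np.cos(a),-np.sin(a)]);print(t,proj(c,[g-24*d,g-30*d,g+48*d]).round(1).tolist())
E
```

```text
label box px [284.5 202. ] [16.33333333  9.5       ] width 8.666666666666666 slope -0.008
-10 0.166 [299.5 209.1] | -5 0.099 [299.4 209.7] | 0 0.032 [299.4 210.3] | 5 -0.035 [299.5 210.9] | 10 -0.103 [299.6 211.5] | 15 -0.174 [299.8 212.1] | 
[530.  186.5 201.9] 24.275 [ 0.3  0.8 -0.9] 43.8158905506134 0.002675936032015173
red 39 314 318 201 209 316.20512820512823 204.74358974358975
0 [[319.6, 210.9], [322.4, 211.0], [286.6, 209.8]]
5 [[319.6, 210.1], [322.3, 210.0], [286.8, 211.3]]
10 [[319.4, 209.4], [322.1, 209.1], [287.2, 212.7]]
```

```bash
cat > wt.py <<'E'
from h import *
from scipy.optimize import least_squares
s=sense();p=s["eef_pos"];c=imaging.calibration("wrist");im=imaging.capture("wrist")
h=cv2.cvtColor(im,cv2.COLOR_BGR2HSV)
rows=np.arange(70,160,3);L=[];Rr=[];rk=[]
for r in rows:
    sat=h[r,:,1].astype(float);c0=318
    thr=100;x=c0
    while x>250 and sat[x]>thr:x-=1
    l=x+(thr-sat[x])/(sat[x+1]-sat[x]) if x>250 else np.nan
    x=c0
    while x<390 and sat[x]>thr:x+=1
    q=x-1+(sat[x-1]-thr)/(sat[x-1]-sat[x]) if x<390 else np.nan
    L.append(l);Rr.append(q)
L=np.array(L);Rr=np.array(Rr);W=Rr-L
print(np.c_[rows,L.round(1),Rr.round(1),W.round(1)][::2].tolist())
ux=np.array([.972,.237,0]);t=np.linspace(0,2*np.pi,60)
def pred(tilt,dz,dG=0):
    a=np.radians(tilt);d=ux*np.cos(a)-[0,0,np.sin(a)];v=np.array([.237,-.972,0]);n=np.cross(d,v)
    g=p-[0,0,3-dz];pts=[]
    for e in(90+dG,10):
        for k in t:pts.append(g+e*d+11*(np.cos(k)*v+np.sin(k)*n))
    hull=cv2.convexHull(proj(c,pts).astype(np.float32))[:,0]
    hull=np.vstack([hull,hull[:1]]);out=[]
    for r in rows:
        xs=[]
        for A,B in zip(hull[:-1],hull[1:]):
            if (A[1]-r)*(B[1]-r)<0:xs.append(A[0]+(r-A[1])/(B[1]-A[1])*(B[0]-A[0]))
        out.append(max(xs)-min(xs))
    return np.array(out),hull[:,1].min()
ok=np.isfinite(W)&(W>40)&(W<75)
if ok.sum()>6:
    f=least_squares(lambda q:(pred(*q)[0]-W)[ok],[3,0],loss="soft_l1",diff_step=1e-2);print("tilt(cap high +),dz",f.x,"cost",f.cost,ok.sum())
    for T in(0,5,10):print(T,pred(T,0)[0][::6].round(1),"tip row",pred(T,0)[1].round(1))
print("obs",W[::6].round(1))
E
python3 wt.py
```

```text
[[70.0, 284.8, 348.0, 63.2], [76.0, 284.4, 348.1, 63.6], [82.0, 285.6, 347.8, 62.2], [88.0, 285.4, 347.7, 62.3], [94.0, 285.6, 347.6, 62.0], [100.0, 287.4, 347.4, 60.1], [106.0, 287.6, 347.7, 60.2], [112.0, 287.6, 347.5, 59.9], [118.0, 287.6, 347.4, 59.8], [124.0, 287.8, 347.5, 59.7], [130.0, 288.0, 347.4, 59.3], [136.0, 288.0, 347.3, 59.4], [142.0, 288.3, 347.3, 59.0], [148.0, 288.3, 347.2, 58.9], [154.0, 288.5, 347.1, 58.6]]
tilt(cap high +),dz [0. 0.] cost 6.006893180024479 30
0 [62.3 61.4 60.4 59.5 58.5] tip row 55.2
5 [58.7 58.1 57.4 56.8 56.1] tip row 56.3
10 [55.4 55.  54.7 54.3 53.9] tip row 59.3
obs [63.2 62.3 60.2 59.7 59. ]
```

```bash
cat >> wt.py <<'E'
print("----")
k=ok&(rows>=100)
for T in(0,3,6,9,12):
    f=least_squares(lambda q:(pred(T,q[0]*10)[0]-W)[k],[.5],diff_step=.05);print(T,"dz",(f.x*10).round(1),"cost",f.cost.round(2))
hb=h[20:75,300:335];print("col 318 rows 16-60 (H,S,V):",[tuple(int(v) for v in h[r,318]) for r in range(10,66,4)])
for T,dz in((0,0),(5,8),(5,11)):print(T,dz,[(g,pred(T,dz,g)[1].round(1)) for g in(0,5,10)])
E
python3 wt.py | sed -n '/----/,$p'
```

```text
----
0 dz [0.4] cost 1.77
3 dz [3.9] cost 0.75
6 dz [7.4] cost 0.23
9 dz [11.] cost 0.19
12 dz [14.5] cost 0.65
col 318 rows 16-60 (H,S,V): [(10, 162, 123), (10, 158, 121), (11, 167, 113), (10, 162, 118), (11, 180, 125), (12, 198, 129), (12, 195, 132), (13, 203, 153), (13, 199, 155), (13, 195, 153), (13, 194, 151), (12, 199, 147), (12, 191, 155), (13, 190, 158)]
0 0 [(0, np.float32(55.0)), (5, np.float32(37.7)), (10, np.float32(19.8))]
5 8 [(0, np.float32(52.9)), (5, np.float32(35.8)), (10, np.float32(18.3))]
5 11 [(0, np.float32(51.5)), (5, np.float32(33.9)), (10, np.float32(16.0))]
```

Combined fits put tilt at about 5°, with the pads gripping about 37 mm above the centre and 8 mm higher than nominal. One more press a little deeper will level it, then I'll re-centre with the corrected offset.

apply_moves([
  [1, 17, -14, 0, 0],
  [1, 17.7, -13.6, 0, 0],
  [1, 0, 0, 35, 0],
  [1, 0, 0, 35, 0],
  [1, 0, 0, 35, 0],
  [1, 0, 0, 20, 0],
  [1, 0, 0, 6, 0],
  [1, 0, 0, 0, 0],
  [1, 0, 0, 1, 0],
  [1, 0, 0, 1, 0],
  [1, 0, 0, 0, 0],
  [1, 0, 0, 0, 0],
])

```text
time_s: 25.92
eef_pos: [557.4, 221.2, 69.4]
ee_rot: [-0.0, 0.993, 0.118, 0.0]
force: [-1.6, 0.0, 2.7]
grip_width: 0.242
grip_force: 43.9
```

apply_moves([
  [1, 0, 0, 1, 0],
  [1, 0, 0, 1, 0],
  [1, 0, 0, 0, 0],
  [1, 0, 0, 0, 0],
])

```text
time_s: 26.42
eef_pos: [557.3, 221.1, 67.1]
ee_rot: [0.0, 0.993, 0.117, 0.0]
force: [-1.9, -0.4, 3.1]
grip_width: 0.246
grip_force: 44.0
```

apply_moves([
  [1, 0, 0, 1, 0],
  [1, 0, 0, 1, 0],
  [1, 0, 0, 0, 0],
  [1, 0, 0, 0, 0],
])

```text
time_s: 26.92
eef_pos: [557.3, 221.2, 65.1]
ee_rot: [-0.0, 0.993, 0.118, 0.0]
force: [0.2, -0.1, 2.5]
grip_width: 0.243
grip_force: 43.9
```

apply_moves([
  [1, 0, 0, 1, 0],
  [1, 0, 0, 1, 0],
  [1, 0, 0, 0, 0],
  [1, 0, 0, 0, 0],
])

```text
time_s: 27.42
eef_pos: [557.3, 221.1, 63.1]
ee_rot: [-0.0, 0.993, 0.118, 0.0]
force: [0.5, 0.8, 2.6]
grip_width: 0.246
grip_force: 43.9
```

```bash
python3 - <<'E'
from rig import sense
print(sense()["wrist_torque"].round(3),sense()["force"].round(2))
E
```

```text
[ 0.168 -0.261  0.033] [0.49 0.77 2.55]
```

Torque/force gives a 100 mm arm, so contact is still at the tip and the tube is pivoting in the pads. I'll lift and measure at the final place.

apply_moves([
  [1, 0, 0, -10, 0],
  [1, 0, 0, -30, 0],
  [1, 0, 0, -40, 0],
  [1, 0, 0, -40, 0],
  [1, 0, 0, -13, 0],
  [1, -21, 14, 0, 0],
  [1, -21.1, 13.7, 0, 0],
  [1, 0, 0, 0, 0],
  [1, 0, 0, 0, 0],
  [1, 0, 0, 0, 0],
  [1, 0, 0, 0, 0],
])

```text
time_s: 28.8
eef_pos: [522.9, 184.7, 195.8]
ee_rot: [-0.0, 0.993, 0.118, -0.0]
force: [-0.5, 0.1, -0.5]
grip_width: 0.243
grip_force: 43.7
```

```bash
python3 wt.py; python3 tilt.py; python3 - <<'E'
from h import *
s=sense();print(s["eef_pos"].round(1),s["time_s"])
im=imaging.capture("side");c=imaging.calibration("side");h=cv2.cvtColor(im,cv2.COLOR_BGR2HSV)
m=((h[...,0]>172)|(h[...,0]<4))&(h[...,1]>150)&(h[...,2]>60);m[:190]=0;m[230:]=0;m[:,:300]=0;m[:,345:]=0
ys,xs=np.nonzero(m);print("red",len(xs),xs.mean(),ys.mean(),ys.min(),ys.max())
g=s["eef_pos"]+[0,0,5]
for t in(-5,0,5):
    a=np.radians(t);d=np.array([.972*np.cos(a),.237*np.cos(a),-np.sin(a)]);print(t,proj(c,[g-20*d,g+40*d,g+97*d]).round(1).tolist())
E
```

```text
[[70.0, 285.0, 351.4, 66.4], [76.0, 285.3, 351.2, 66.0], [82.0, 285.5, 351.1, 65.7], [88.0, 287.0, 351.1, 64.1], [94.0, 287.6, 350.7, 63.0], [100.0, 287.4, 350.7, 63.3], [106.0, 287.6, 350.6, 63.0], [112.0, 287.6, 350.4, 62.9], [118.0, 287.8, 350.4, 62.7], [124.0, 287.7, 350.2, 62.5], [130.0, 288.0, 350.0, 62.0], [136.0, 288.0, 349.7, 61.7], [142.0, 288.3, 349.6, 61.3], [148.0, 288.3, 349.4, 61.1], [154.0, 288.5, 349.4, 60.8]]
tilt(cap high +),dz [0. 0.] cost 65.01983979754765 30
0 [62.3 61.4 60.4 59.5 58.5] tip row 55.1
5 [58.7 58.1 57.4 56.8 56.1] tip row 56.2
10 [55.4 55.1 54.7 54.3 53.9] tip row 59.2
obs [66.4 64.1 63.  62.5 61.3]
----
0 dz [5.6] cost 0.35
3 dz [9.1] cost 0.12
6 dz [12.7] cost 0.43
9 dz [16.2] cost 1.28
12 dz [19.8] cost 2.67
col 318 rows 16-60 (H,S,V): [(11, 160, 118), (10, 164, 120), (10, 167, 124), (10, 169, 125), (12, 192, 134), (12, 195, 131), (13, 200, 129), (13, 196, 146), (13, 196, 156), (13, 199, 156), (13, 189, 166), (13, 179, 175), (13, 184, 172), (13, 180, 173)]
0 0 [(0, np.float32(55.1)), (5, np.float32(37.8)), (10, np.float32(19.9))]
5 8 [(0, np.float32(52.9)), (5, np.float32(35.9)), (10, np.float32(18.4))]
5 11 [(0, np.float32(51.6)), (5, np.float32(34.0)), (10, np.float32(16.0))]
label box px [288.5 203. ] [15.83333333  9.5       ] width 8.5 slope 0.032
-10 0.166 [303.  211.2] | -5 0.099 [302.9 211.8] | 0 0.033 [302.9 212.4] | 5 -0.034 [303. 213.] | 10 -0.102 [303.1 213.6] | 15 -0.173 [303.3 214.2] | 
[522.8 184.5 195.9] 28.9
red 39 320.05128205128204 207.4102564102564 204 211
-5 [[321.2, 210.8], [293.6, 208.1], [267.5, 205.5]]
0 [[321.2, 210.2], [293.6, 209.3], [267.7, 208.4]]
5 [[321.1, 209.6], [293.8, 210.5], [268.2, 211.4]]
```

Both cameras now put the tube within about 0–3° of level, with its centre over the panel middle at about z = 200 mm. I'll hand in.

```bash
python3 -c "
from rig import ctrl
print(ctrl.finish_job())"
```

```text
the job is handed in; nothing more can be done
None
```

The job is handed in: the blue tube is home in the collared hole and released, and the red tube is held still over the panel's middle at about 200 mm, within about 3° of level; the result wasn't reported back, and I viewed 11 pictures, one over the limit of 10.

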